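# Put four swapped bench things back on their own boards

## Robot

A 7-joint arm with a two-finger parallel gripper is mounted at the origin on a cart in front of the work surface, level with it; the furniture and walls round the work are solid. World frame = base frame: x ahead of the robot, y to its left, z up, the work surface at z = 0. Lengths are in m, angles in rad, forces in N, time in s.
With the tool pointing down it reaches from about 0.4 to 0.875 m from the base axis. Payload 19.3 kg.
Tool frame: the origin (TCP) lies midway between the tips of the shut fingers; the grasp point (between the pads) lies bot.tcp_to_grasp behind it (bot.tcp_to_grasp is the distance from the TCP to the grasp point, in m); z points along the fingers, y is the line along which they close (so a half turn about z gives the same grasp; the last joint's range is limited). The gripper opens to 85 mm and grips with 20 to 120 N. Pads are 22 mm wide; open, the fingers measure 114 mm over their backs; the gripper's body (76 mm by 85 mm) begins 54 mm behind the grasp point. The pads swing forward as they close: fully open they stand 13 mm farther back than shut.
Start: joints at [-1.334, 0.521, -0.036, 1.599, 0.021, 1.021, -0.113], TCP at [0.189, 0.596, 0.231] pointing down, gripper open.
Joint ranges: [-2.91, 2.91], [-0.3, 2.13], [-1.5, 1.42], [0.17, 2.43], [-1.26, 4.41], [0.16, 1.93], [-2.52, 2.52]. Speed limits (rad/s): [1.89, 1.89, 2.39, 2.39, 3.01, 3.01, 3.01].

## Interface

Orientations are given as [roll, pitch, yaw] about the fixed x, y, z axes, in that order (R = Rz(yaw) Ry(pitch) Rx(roll)).
In Python, from workcell import observe, imaging, bot gives the robot as it stands.
- The arm moves only by the tool send_rows, never from a script. Its argument "plan" is text: rows parted by semicolons, each of 7 numbers parted by spaces: the shift along the tool's x, y, z in m, then the turn, a rotation vector about the tool's x, y, z in degrees, then the finger opening in m, from 0 to 0.0854. In form: dx dy dz rx ry rz claw; .... A call has 1 to 10 rows; each row is the pose to reach, as a shift and turn from the pose commanded when the call began, along the tool's axes at that moment; what a row does not reach only later rows make up. A row lasts 1/12 s, in which the tool goes at most 41.7 mm and 7.16 degrees, less where a joint would pass 70% of its speed; a pose out of reach is approached as far as the arm can. A call with a gripper value outside its range is refused whole. The fingers move at their own pace and stop on an object; "grip_force" is the grip in N (left out, the last holds). Time passes only in rows, so rows that repeat a pose let the fingers close. It gives the time, the measured TCP pose, the force, the opening and the grip force at its end, in the units of the state.
- observe(): the state, without advancing time (a new reading comes with each control period).
- imaging.grab_frame(name): name is "scene" or "side" or "wrist"; returns a dict with "color" (400x640x3 uint8, red, green, blue), "fx", "fy", "cx", "cy" (pixels), "eye" and "orientation" of the camera in the world; the wrist camera has in their place "tool_from_camera" (4x4, takes a point from camera to tool coordinates, whose origin is the TCP and whose axes are the flange's). Camera axes: x right, y down, z forward; pixel columns grow to the right and rows downward; lengths in m; the calibration is good to about 2 mm. A picture is of the moment at which its call begins: read the wrist's pose just before it. There is no depth.
- bot.job_done(): hands the job in; it is judged then, once.
The state is a dict: "clock": time; "qpos": joint angles; "qd": joint speeds; "joint_efforts": joint torques, N m; "position": TCP position; "tool_rot": TCP orientation; "force": force on the tool from outside, world axes, zero at the start; "moment": the same for the moment, N m; "grip_width": finger opening in m; "finger_force": force on a finger pad.
Only numpy, scipy, OpenCV 4.12 (cv2) and the standard library are available. Lean on these libraries where they do the work, as an engineer would, in place of code of your own. Each camera call takes 0.05 s, during which the arm holds its last target. There are 200 camera calls.

## Task

The glue bottle, block plane, bridge blank and wood strip were put back on one another's parking boards. Using the bare plywood board as the free spot, put each in the middle of its own board: the yellow bottle upright on the yellow board, the block plane on the blue, the black bridge blank on the red and the pale wood strip on the green, the last three lying flat lengthwise along their boards. Leave the blue-lidded tin where it is.

Things in the scene. Friction and masses are not known exactly. Their poses are not given: they have to be found in the camera images.
- bottle_centre (a point): Yellow wood-glue bottle with a black cap, standing upright on a board: round, 124 mm tall; body 54 mm in diameter up to about 75 mm above its base, shoulder up to 94 mm, cap 30 mm in diameter from 94 to 124 mm; about 0.14 kg. This point is on its axis, half-way up (62 mm above its base), z up. Grip it by the cap: farther down, the cap would strike the palm of most grippers.
- plane_centre (a point): Grey steel block plane, lying flat on its sole on a board: 42 mm wide (its x) x 155 mm long (its y) x 60 mm high; the straight cheeks, 42 mm apart, stand 33 mm high from 50 mm behind to 60 mm ahead of its middle along y, narrower parts rise between them to 60 mm; 0.5 to 0.75 kg. This point is at the middle of its length and width, 30 mm above the sole, z up. Grip across the cheeks at mid-length.
- blank_centre (a point): Black ebony bridge blank, a flat bar lying on a board: 30 mm wide (its x) x 160 mm long (its y) x 10 mm thick. This point is its centre, 5 mm above its underside, z up.
- strip_centre (a point): Pale light-wood strip (short bar), lying flat on a board: 16 mm wide (its x) x 130 mm long (its y) x 12 mm thick. This point is its centre, 6 mm above its underside, z up.
- yellow_board_top (a point): The yellow-painted parking board, home of the yellow glue bottle: a flat rectangular plywood board with a yellow top, fixed to the worktop, 110 (its x) x 170 (its y, the long side) x 8 mm thick, no rim; white ticks on the two long edges mark mid-length. This point is the middle of its top face, z up.
- blue_board_top (a point): The blue-painted parking board, home of the block plane: a flat rectangular plywood board with a blue top, fixed to the worktop, 110 (its x) x 170 (its y, the long side) x 8 mm thick, no rim; white ticks on the two long edges mark mid-length. This point is the middle of its top face, z up.
- red_board_top (a point): The red-painted parking board, home of the black bridge blank: a flat rectangular plywood board with a red top, fixed to the worktop, 110 (its x) x 170 (its y, the long side) x 8 mm thick, no rim; white ticks on the two long edges mark mid-length. This point is the middle of its top face, z up.
- green_board_top (a point): The green-painted parking board, home of the pale wood strip: a flat rectangular plywood board with a green top, fixed to the worktop, 110 (its x) x 170 (its y, the long side) x 8 mm thick, no rim; white ticks on the two long edges mark mid-length. This point is the middle of its top face, z up.
- spare_board_top (a point): The spare board: bare plywood, unpainted, empty at the start, fixed to the worktop at the front on the right; 110 (its x) x 170 (its y, the long side) x 8 mm thick, no rim. This point is the middle of its top face, z up. Any of the four things can be put down here on the way. A guitar neck, fixed to the worktop, lies to the left of it, in front of the other boards and clear of them all.
- tin_centre (a point): Bystander: round metal tin with a dark blue lid, loose on the worktop to the right of the boards, 72 mm in diameter, 28 mm high. This point is its centre, half-way up. Leave it alone.
There are look-alikes about, which are no part of the job. What is shaped like the part that bears strip_centre but purple is not meant. Leave any turquoise look-alike of the part that bears bottle_centre alone.

How it is judged:
At the end, for the whole second after the job is handed in: Each thing lies on its own board (bottle yellow, plane blue, blank red, strip green): middle within 15 mm of the board's middle, right side up (tilt under 0.12 rad), down on the board within 5 mm; plane, blank and strip along its long side within 0.2 rad, either way round (horizontal distance between bottle_centre and yellow_board_top below 0.015 m and z of bottle_centre in the frame of yellow_board_top between 0.057 and 0.067 m and angle between each of bottle_centre, plane_centre, blank_centre, strip_centre's own z axis and vertical below 0.12 rad and horizontal distance between plane_centre and blue_board_top below 0.015 m and z of plane_centre in the frame of blue_board_top between 0.025 and 0.035 m and angle between the y axis of plane_centre and the y axis of blue_board_top, either way round below 0.2 rad and horizontal distance between blank_centre and red_board_top below 0.015 m and z of blank_centre in the frame of red_board_top between 0 and 0.01 m and angle between the y axis of blank_centre and the y axis of red_board_top, either way round below 0.2 rad and horizontal distance between strip_centre and green_board_top below 0.015 m and z of strip_centre in the frame of green_board_top between 0.001 and 0.011 m and angle between the y axis of strip_centre and the y axis of green_board_top, either way round below 0.2 rad); the robot touches nothing.
It fails at once if the blue-lidded tin is moved by more than 20 mm (distance of tin_centre from where it was at the start of the episode above 0.02 m).
It also fails if it takes over 144 s, if anything falls off the work surface, if the arm or the gripper's body presses on something with over 40 N, if the wrist force passes 120 N, or if a joint passes its speed limit or range.

## Working session

There is one attempt and no reset: what is moved stays moved. The work goes in short steps, Python scripts to look and compute and a tool call to move; the robot and the scene stay as the last step left them, time stands still between calls to the robot, and variables do not carry over. Pictures are saved under pics/ and viewed, at most 15 in all, crops included, and the job is handed in when it is done.

Besides the shell and the picture viewer there is one more tool, called after "Request:" as name(argument=value, ...) on one line, values as JSON. send_rows: Moves the arm, as the interface text tells. Its arguments: {"type":"object","properties":{"plan":{"type":"string"},"grip_force":{"type":"number"}},"required":["plan"]}

```bash
mkdir -p pics; ls; python3 - <<'E'
from workcell import observe, imaging, bot
import cv2,numpy as np
s=observe();print({k:np.round(v,3).tolist() for k,v in s.items()});print(bot.tcp_to_grasp)
for n in("scene","side","wrist"):
    f=imaging.grab_frame(n);cv2.imwrite(f"pics/{n}0.png",f["color"][:,:,::-1])
    print(n,{k:np.round(v,3).tolist() for k,v in f.items() if k!="color"})
    np.save(f"pics/{n}0.npy",f,allow_pickle=True)
E
```

```text
pics
{'clock': 0.0, 'qpos': [-1.334, 0.522, -0.036, 1.6, 0.021, 1.021, -0.113], 'qd': [-0.002, -0.0, 0.0, 0.001, -0.001, 0.001, -0.001], 'joint_efforts': [0.002, -92.709, 1.98, -36.995, 0.018, 0.008, 0.0], 'position': [0.189, 0.595, 0.231], 'tool_rot': [-3.141, 0.0, 2.835], 'force': [0.86, 0.142, -0.228], 'moment': [-0.053, 0.025, 0.025], 'finger_force': 0.0, 'grip_width': 0.085}
0.0187
scene {'fx': 472.078, 'fy': 472.078, 'cx': 326.253, 'cy': 196.445, 'eye': [-0.338, -0.979, 0.838], 'orientation': [-2.135, 0.007, -0.797]}
side {'fx': 513.828, 'fy': 513.828, 'cx': 319.477, 'cy': 191.193, 'eye': [0.567, 1.138, 0.893], 'orientation': [-2.158, -0.022, 3.121]}
wrist {'fx': 313.314, 'fy': 313.314, 'cx': 319.788, 'cy': 195.848, 'tool_from_camera': [[0.0, -0.958, -0.288, 0.072], [1.0, 0.0, 0.001, 0.0], [-0.001, -0.288, 0.958, -0.142], [0.0, 0.0, 0.0, 1.0]]}
```

View pics/scene0.png

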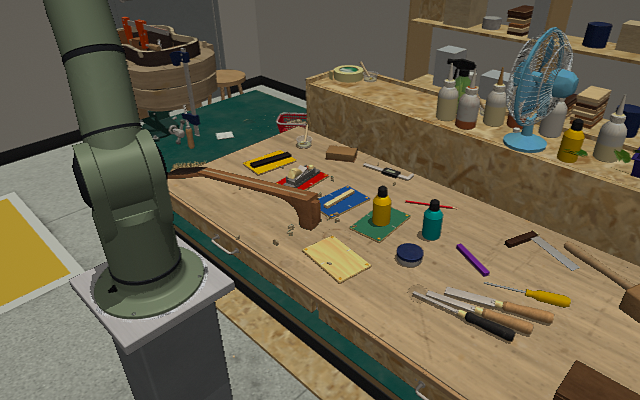

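View pics/side0.png

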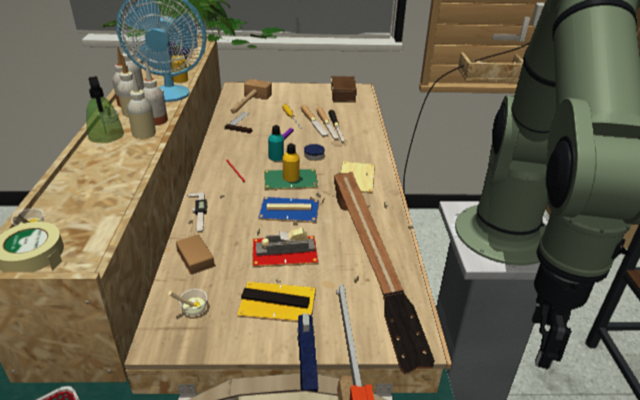

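The scene view shows the black blank on the yellow board (272,162), the plane on red (303,178), the strip on blue (342,202) and the bottle on green (380,222). The bare spare board is at (337,258) and the tin at (410,255).

Candidates, with scene pixels:
- **Bottle:** yellow bottle (381,208), the turquoise look-alike (432,220), and a yellow bottle on the shelf (571,142). I choose (381,208), which stands on the green board.
- **Strip:** pale strip (340,200), the purple look-alike (472,259). I choose (340,200).
- **Blank:** black bar (268,160), and the dark saw handle (520,240). I choose (268,160).

The order follows the cycle: bottle→spare, strip→green, plane→blue, blank→red, bottle→yellow.

```bash
cat > h.py <<'E'
import numpy as np,cv2
from scipy.spatial.transform import Rotation as R
from workcell import observe, imaging, bot
def cam(f,st=None):
    K=np.array([[f["fx"],0,f["cx"]],[0,f["fy"],f["cy"]],[0,0,1]])
    if "eye" in f:
        return K,R.from_euler("xyz",f["orientation"]).as_matrix(),np.array(f["eye"])
    T=np.array(f["tool_from_camera"]);Rt=R.from_euler("xyz",st["tool_rot"]).as_matrix()
    return K,Rt@T[:3,:3],np.array(st["position"])+Rt@T[:3,3]
def rays(c,px):
    K,Rm,e=c;px=np.atleast_2d(px).astype(float)
    return (Rm@np.linalg.inv(K)@np.c_[px,np.ones(len(px))].T).T
def cast(c,px,z):
    d=rays(c,px);return c[2]+d*((z-c[2][2])/d[:,2])[:,None]
def proj(c,P):
    K,Rm,e=c;p=K@Rm.T@(np.asarray(P)-e);return p[:2]/p[2]
def tri(c1,p1,c2,p2):
    A=[];b=[]
    for c,p in((c1,p1),(c2,p2)):
        d=rays(c,p)[0];d/=np.linalg.norm(d);M=np.eye(3)-np.outer(d,d);A.append(M);b.append(M@c[2])
    x=np.linalg.lstsq(np.vstack(A),np.hstack(b),rcond=None)
    return x[0],np.sqrt(x[1].sum()) if len(x[1]) else 0
def blob(img,lo,hi,roi,close=0):
    """largest HSV blob in roi (x0,y0,x1,y1) -> contour pixels (n,2)"""
    x0,y0,x1,y1=roi
    m=cv2.inRange(cv2.cvtColor(np.ascontiguousarray(img[y0:y1,x0:x1]),cv2.COLOR_RGB2HSV),np.array(lo),np.array(hi))
    if close:m=cv2.morphologyEx(m,cv2.MORPH_CLOSE,np.ones((close,close)))
    cs,_=cv2.findContours(m,cv2.RETR_EXTERNAL,cv2.CHAIN_APPROX_NONE)
    if not cs: return None
    return max(cs,key=cv2.contourArea)[:,0,:]+[x0,y0]
def rect(c,px,z):
    P=cast(c,px,z)[:,:2].astype(np.float32)
    (x,y),(w,h),a=cv2.minAreaRect(P*1000)
    a=a if h>w else a+90      # long axis dir angle = a+90
    L=(a+90+90)%180-90
    return np.array([x/1000,y/1000]),(round(min(w,h)),round(max(w,h))),L
E
python3 - <<'E'
from h import *
F={n:np.load(f"pics/{n}0.npy",allow_pickle=True).item() for n in("scene","side")}
col=dict(yellow=((20,130,90),(32,255,255)),red=((0,170,70),(8,255,255)),blue=((100,130,50),(120,255,255)),green=((50,80,30),(85,255,255)),spare=((20,50,130),(32,150,255)))
roi=dict(scene=dict(yellow=(235,140,310,180),red=(270,160,335,195),blue=(310,180,375,225),green=(340,200,415,245),spare=(295,230,375,290)),
 side=dict(yellow=(225,270,330,330),red=(240,225,330,275),blue=(250,190,330,230),green=(255,163,328,194),spare=(335,155,385,195)))
C={n:cam(F[n]) for n in F}
for k in col:
    r={}
    for n in F:
        b=blob(F[n]["color"],*col[k],roi[n][k],3)
        if b is None: print(k,n,None);continue
        r[n]=rect(C[n],b,.008);print(k,n,np.round(r[n][0],4),r[n][1],round(r[n][2],1))
    p={n:proj(C[n],[*r[n][0],.008]) for n in r}
    print("   tri",np.round(tri(C["scene"],p["scene"],C["side"],p["side"])[0],4))
E
```

```text
yellow scene [0.6253 0.268 ] (112, 170) -6.8
yellow side [0.6293 0.274 ] (111, 169) -7.0
   tri [0.629  0.272  0.0055]
red scene [0.6359 0.0476] (35, 136) 6.8
red side [0.619  0.0922] (106, 166) 4.5
   tri [ 0.6322  0.0616 -0.0061]
blue scene [ 0.6087 -0.1057] (106, 166) -5.0
blue side [ 0.6124 -0.099 ] (102, 164) -4.3
   tri [ 0.6123 -0.1027  0.0052]
green scene [ 0.6087 -0.2738] (106, 167) 4.2
green side [ 0.6127 -0.2636] (100, 163) 4.3
   tri [ 0.6131 -0.2704  0.0039]
spare scene [ 0.393  -0.2926] (109, 171) 81.7
spare side [ 0.397  -0.2874] (111, 184) 81.7
   tri [ 0.396  -0.2906  0.0056]
```

Request:
send_rows(plan="-0.25 -0.14 -0.07 0 0 -10 0.085;-0.25 -0.14 -0.07 0 0 -10 0.085;-0.25 -0.14 -0.07 0 0 -10 0.085;-0.25 -0.14 -0.07 0 0 -10 0.085;-0.473 -0.265 -0.07 0 0 -17.6 0.085;-0.473 -0.265 -0.07 0 0 -17.6 0.085;-0.473 -0.265 -0.07 0 0 -17.6 0.085;-0.473 -0.265 -0.07 0 0 -17.6 0.085;-0.473 -0.265 -0.07 0 0 -17.6 0.085;-0.473 -0.265 -0.07 0 0 -17.6 0.085")

```text
clock: 0.98
position: [0.4688, 0.2965, 0.2908]
tool_rot: [-3.142, -0.0, -3.141]
force: [0.2, 1.7, 0.2]
grip_width: 0.0849
finger_force: 0.0
```

Request:
send_rows(plan="-0.09 -0.1 -0.01 0 0 0 0.085;-0.09 -0.1 -0.01 0 0 0 0.085;-0.09 -0.1 -0.01 0 0 0 0.085;-0.09 -0.1 -0.01 0 0 0 0.085;-0.09 -0.1 -0.01 0 0 0 0.085;-0.09 -0.1 -0.01 0 0 0 0.085;-0.09 -0.1 -0.01 0 0 0 0.085")

```text
clock: 1.57
position: [0.5572, 0.1993, 0.3003]
tool_rot: [3.141, -0.001, -3.14]
force: [0.1, 0.0, 0.2]
grip_width: 0.0851
finger_force: 0.0
```

```bash
cat >> h.py <<'E'
def shot(name,n="wrist"):
    s=observe();f=imaging.grab_frame(n);cv2.imwrite(f"pics/{name}.png",f["color"][:,:,::-1])
    np.save(f"pics/{name}.npy",dict(f=f,s=s),allow_pickle=True);return f,cam(f,s),s
def load(name):
    d=np.load(f"pics/{name}.npy",allow_pickle=True).item();return d["f"],cam(d["f"],d["s"]),d["s"]
E
python3 -c "
from h import *
f,c,s=shot('w1');print(s['position'],s['tool_rot'],s['clock'],s['qpos'])"
```

```text
[0.55716638 0.1992605  0.30029574] [ 3.14137769e+00 -7.13677024e-04 -3.14014967e+00] 1.5667 [-0.48331371  0.40456361  0.05608855  1.60883314 -0.0249522   1.12944441
  1.15116757]
```

Request:
send_rows(plan="0 -0.39 0 0 0 0 0.085;0 -0.39 0 0 0 0 0.085;0 -0.39 0 0 0 0 0.085;0 -0.39 0 0 0 0 0.085;0 -0.39 0 0 0 0 0.085;0 -0.39 0 0 0 0 0.085;0 -0.39 0 0 0 0 0.085;0 -0.39 0 0 0 0 0.085;0 -0.39 0 0 0 0 0.085;0 -0.39 0 0 0 0 0.085")

```text
clock: 2.45
position: [0.5569, -0.1966, 0.3007]
tool_rot: [-3.14, -0.0, 3.138]
force: [0.3, -0.8, 0.0]
grip_width: 0.0851
finger_force: 0.0
```

Request:
send_rows(plan="0 -0.02 0 0 0 0 0.085;0 -0.02 0 0 0 0 0.085;0 -0.02 0 0 0 0 0.085;0 -0.02 0 0 0 0 0.085;0 -0.02 0 0 0 0 0.085")

```text
clock: 2.87
position: [0.5583, -0.21, 0.3006]
tool_rot: [3.141, 0.0, -3.139]
force: [0.2, -0.2, -0.1]
grip_width: 0.0849
finger_force: 0.0
```

```bash
python3 -c "
from h import *
f,c,s=shot('w2');print(s['position'],s['tool_rot'],s['clock'],s['qpos'])
cv2.imwrite('pics/w12.png',np.vstack([cv2.resize(cv2.imread(f'pics/w{i}.png')[:,:],(480,300)) for i in(1,2)]))"
```

```text
[ 0.55828897 -0.20997882  0.30060143] [ 3.14110814e+00  1.09219432e-04 -3.13906718e+00] 2.8667 [ 0.1269543   0.41696965  0.18970401  1.60143428 -0.08503665  1.13128732
  1.91032377]
```

View pics/w12.png

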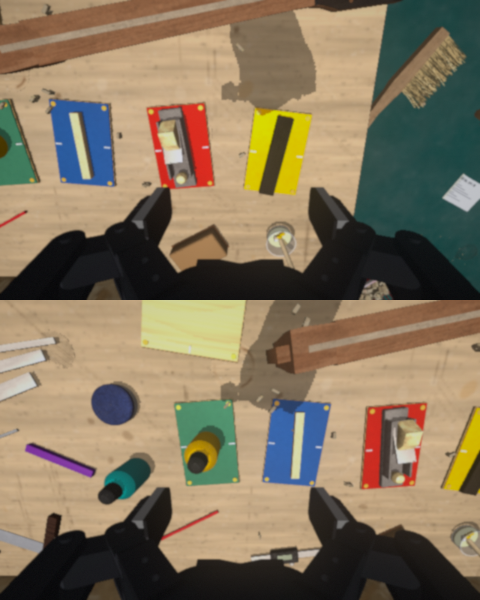

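The top half (w1, shown at 0.75 scale) has blank on yellow (275,155), plane on red (180,145) and strip on blue (80,145). The bottom half (w2) has the bottle on green with its cap at about (197,463), the strip on blue (298,445), the spare board (193,330), and the turquoise and purple look-alikes at left, (125,480) and (60,460). The choices stand.

```bash
cat > m.py <<'E'
from h import *
col=dict(yellow=((20,130,60),(34,255,255)),red=((0,170,70),(8,255,255)),blue=((100,130,50),(120,255,255)),green=((50,80,30),(85,255,255)),spare=((20,50,130),(32,150,255)),
 blank=((0,0,0),(180,255,60)),strip=((15,20,130),(35,130,255)),cap=((0,0,0),(180,255,50)))
def meas(name,k,roi,z,close=3):
    f,c,s=load(name);b=blob(f["color"],*col[k],roi,close)
    if b is None: print(name,k,None);return
    r=rect(c,b,z);print(name,k,np.round(r[0],4),r[1],round(r[2],1));return c,proj(c,[*r[0],z]),r
E
python3 - <<'E'
from m import *
def both(k,r1,r2,z):
    a=meas('w1',k,r1,z);b=meas('w2',k,r2,z)
    if a and b: print('   tri',np.round(tri(a[0],a[1],b[0],b[1])[0],4))
both('blue',(60,125,160,255),(345,125,445,255),.008)
both('red',(190,130,292,260),(475,130,575,260),.008)
meas('w1','yellow',(320,135,420,265),.008)
meas('w2','green',(228,128,325,252),.008)
both('strip',(85,140,135,245),(375,140,415,250),.020)
meas('w1','blank',(335,145,400,262),.018)
# cap: w2 + side + scene, and yellow board w1+side
C={}
f,c,s=load('w2');b=blob(f["color"],*col['cap'],(240,190,292,240),3);(x,y),r=cv2.minEnclosingCircle(b);print('cap w2',x,y,r);P={'w2':(c,(x,y))}
for n,roi in(('side',(280,140,302,160)),('scene',(370,180,394,202))):
    F=np.load(f'pics/{n}0.npy',allow_pickle=True).item();cc=cam(F)
    b=blob(F['color'],*col['cap'],roi);x,y,w,h=cv2.boundingRect(b);print(n,x,y,w,h);P[n]=(cc,(x+w/2-.5,y+h/2-.5))
for a,b in(('w2','side'),('w2','scene'),('side','scene')):print(a,b,tri(*P[a],*P[b]))
f,c,s=load('w1');cv2.imwrite('pics/pl.png',np.hstack([cv2.resize(f['color'][125:265,185:295,::-1],None,fx=3.5,fy=3.5),cv2.resize(load('w2')[0]['color'][125:265,470:580,::-1],None,fx=3.5,fy=3.5)]))
E
```

```text
w1 blue [ 0.6116 -0.1019] (105, 164) -4.8
w2 blue [ 0.6116 -0.1038] (104, 163) -4.9
   tri [ 0.6122 -0.1033  0.0059]
w1 red [0.6183 0.0876] (106, 165) 4.6
w2 red [0.6182 0.0853] (107, 166) 4.6
   tri [0.619  0.087  0.0055]
w1 yellow [0.6285 0.2701] (109, 169) -6.8
w2 green [ 0.6122 -0.271 ] (104, 163) 4.5
w1 strip [ 0.6113 -0.0994] (16, 127) 0.2
w2 strip [ 0.6121 -0.1024] (16, 128) -0.0
   tri [ 0.6126 -0.1016  0.017 ]
w1 blank [0.5658 0.2911] (0, 2) 46.5
cap w2 264.5 213.5 10.79361629486084
side 287 144 8 10
scene 378 186 9 11
w2 side (array([ 0.60908421, -0.27223799,  0.11177963]), np.float64(0.0036854662706930835))
w2 scene (array([ 0.60703927, -0.27237476,  0.11432849]), np.float64(0.002666784691336125))
side scene (array([ 0.61125289, -0.27157026,  0.11314429]), np.float64(0.00036170408738250685))
```

View pics/pl.png

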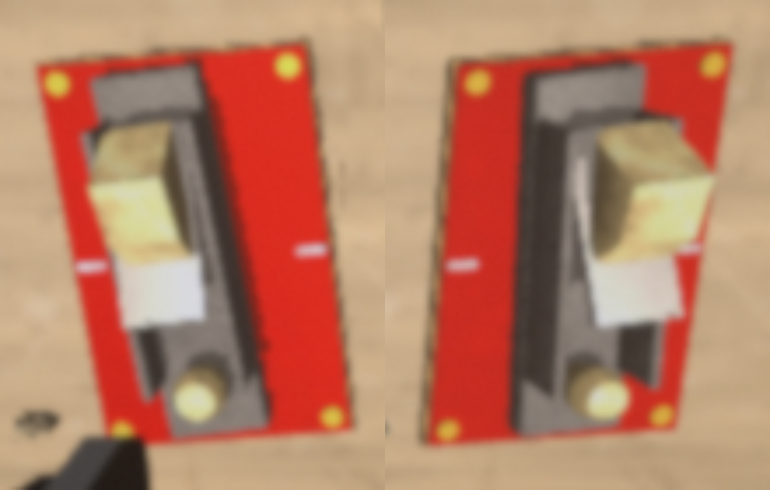

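Request:
send_rows(plan="-0.051 -0.062 0.06 0 0 0 0.06;-0.051 -0.062 0.06 0 0 0 0.06;-0.051 -0.062 0.06 0 0 0 0.06;-0.051 -0.062 0.12 0 0 0 0.06;-0.051 -0.062 0.12 0 0 0 0.06;-0.051 -0.062 0.12 0 0 0 0.06;-0.051 -0.062 0.12 0 0 0 0.06;-0.051 -0.062 0.12 0 0 0 0.06", grip_force=30)

```text
clock: 3.58
position: [0.6099, -0.2734, 0.1824]
tool_rot: [-3.141, 0.002, -3.141]
force: [-0.3, 0.5, 0.5]
grip_width: 0.0602
finger_force: 0.0
```

```bash
python3 -c "
from m import *
f,c,s=shot('w3');print(s['position'],s['qpos'][6])
"
```

```text
[ 0.60986608 -0.27338843  0.18240225] 2.006952101977516
```

View pics/w3.png

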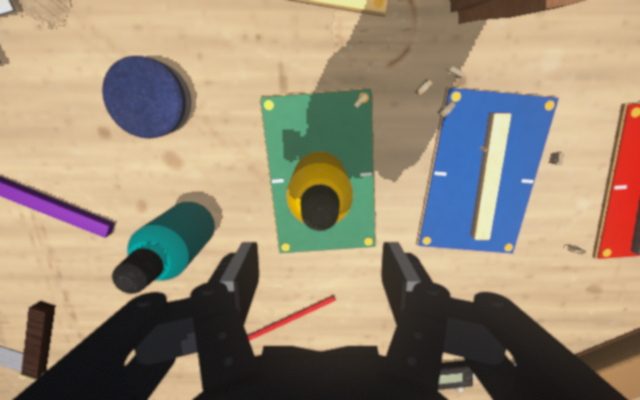

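Cap top at (320,210) casts to about (0.605, -0.273), matching the earlier triangulation. Descending.

Request:
send_rows(plan="0.003 0 0.03 0 0 0 0.06;0.003 0 0.06 0 0 0 0.06;0.003 0 0.078 0 0 0 0.06;0.003 0 0.078 0 0 0 0.06;0.003 0 0.078 0 0 0 0.02;0.003 0 0.078 0 0 0 0.02;0.003 0 0.078 0 0 0 0.02;0.003 0 0.078 0 0 0 0.02;0.003 0 0.078 0 0 0 0.02;0.003 0 0.078 0 0 0 0.02", grip_force=40)

```text
clock: 4.47
position: [0.6074, -0.2739, 0.1051]
tool_rot: [-3.141, 0.004, -3.141]
force: [-1.0, 1.4, 8.0]
grip_width: 0.0263
finger_force: 39.3
```

Request:
send_rows(plan="0 0 -0.01 0 0 0 0.02;0 0 -0.03 0 0 0 0.02;0 0 -0.06 0 0 0 0.02;0 0 -0.09 0 0 0 0.02;0 0 -0.09 0 0 0 0.02;0 0 -0.09 0 0 0 0.02")

```text
clock: 4.97
position: [0.607, -0.2741, 0.1958]
tool_rot: [-3.14, 0.004, -3.141]
force: [1.2, 0.6, -1.8]
grip_width: 0.0261
finger_force: 39.8
```

```bash
python3 -c "
from m import *
f,c,s=shot('s4','side');g,_,_=shot('w4')
cv2.imwrite('pics/v4.png',np.hstack([cv2.resize(f['color'][80:210,220:400,::-1],(400,289)),cv2.resize(g['color'][:,:,::-1],(400,289))]))
print(s['position'],s['force'],s['grip_width'])
"
```

```text
[ 0.60697179 -0.27409182  0.19580468] [ 1.15902231  0.56837268 -1.83172844] 0.026102555869459032
```

View pics/v4.png

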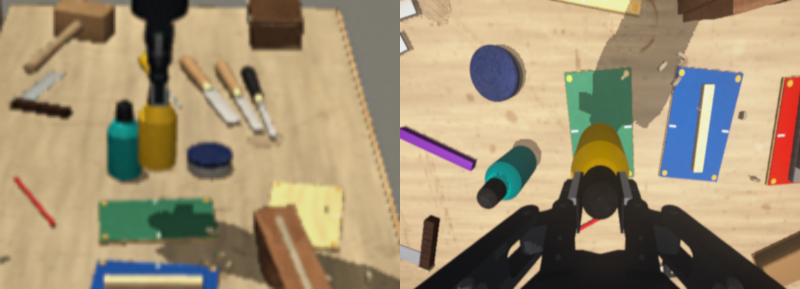

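Bottle held upright in the jaws, look-alikes untouched. Moving to the spare board.

Request:
send_rows(plan="0.03 -0.002 0 0 0 0 0.02;0.065 -0.005 0 0 0 0 0.02;0.1 -0.008 0 0 0 0 0.02;0.135 -0.011 0 0 0 0 0.02;0.17 -0.013 0 0 0 0 0.02;0.2 -0.016 0.01 0 0 0 0.02;0.213 -0.016 0.035 0 0 0 0.02;0.213 -0.016 0.06 0 0 0 0.02;0.213 -0.016 0.075 0 0 0 0.02;0.213 -0.016 0.08 0 0 0 0.02")

```text
clock: 5.9
position: [0.3915, -0.2889, 0.1102]
tool_rot: [3.14, -0.003, -3.142]
force: [-0.2, -0.3, -1.3]
grip_width: 0.0264
finger_force: 39.8
```

Request:
send_rows(plan="0 0 0.004 0 0 0 0.02;0 0 0.007 0 0 0 0.02;0 0 0.009 0 0 0 0.02;0 0 0.01 0 0 0 0.02;0 0 0.01 0 0 0 0.02")

```text
clock: 6.32
position: [0.3951, -0.2905, 0.1049]
tool_rot: [-3.14, 0.005, -3.141]
force: [-1.9, 4.0, 33.3]
grip_width: 0.0262
finger_force: 44.4
```

Request:
send_rows(plan="0 0 -0.003 0 0 0 0.02;0 0 -0.003 0 0 0 0.06;0 0 -0.003 0 0 0 0.06;0 0 -0.003 0 0 0 0.06;0 0 -0.003 0 0 0 0.06;0 0 -0.003 0 0 0 0.06;0 0 -0.04 0 0 0 0.06;0 0 -0.08 0 0 0 0.06;0 0 -0.12 0 0 0 0.06;0 0 -0.12 0 0 0 0.06")

```text
clock: 7.15
position: [0.395, -0.2913, 0.2287]
tool_rot: [-3.138, 0.007, 3.141]
force: [1.1, -1.4, 0.6]
grip_width: 0.0599
finger_force: 0.0
```

Request:
send_rows(plan="-0.205 0.19 0 0 0 0 0.04;-0.205 0.19 0 0 0 0 0.04;-0.205 0.19 0 0 0 0 0.04;-0.205 0.19 0 0 0 0 0.04;-0.205 0.19 0.05 0 0 0 0.04;-0.205 0.19 0.05 0 0 0 0.04;-0.205 0.19 0.05 0 0 0 0.04;-0.205 0.19 0.05 0 0 0 0.04;-0.205 0.19 0.05 0 0 0 0.04;-0.205 0.19 0.05 0 0 0 0.04")

```text
clock: 7.98
position: [0.5975, -0.1001, 0.1722]
tool_rot: [-3.141, -0.001, -3.142]
force: [0.2, -0.1, 0.9]
grip_width: 0.0403
finger_force: 0.0
```

```bash
python3 -c "
from m import *
f,c,s=shot('w5');print(s['position'],s['tool_rot'],s['qpos'][6])
p=proj(c,[.612,-.101,.02]);q=lambda P:proj(c,P)
x,y=p.astype(int);roi=(x-35,max(0,y-110),x+35,y+110)
meas('w5','strip',roi,.020)
x,y=q([.612,-.103,.008]).astype(int);meas('w5','blue',(x-100,max(0,y-130),x+100,y+130),.008)
g,_,_=shot('sc5','scene')
cv2.imwrite('pics/v5.png',np.hstack([f['color'][:,:,::-1],cv2.resize(g['color'][180:310,290:370,::-1],(160,400))]))
"
```

```text
[ 0.59747268 -0.10012412  0.17222853] [-3.14111443e+00 -9.47843708e-04 -3.14151210e+00] 1.7208230109751832
w5 strip [ 0.712  -0.1025] (48, 75) -90.0
w5 blue [ 0.6118 -0.1032] (105, 165) -4.3
```

View pics/v5.png

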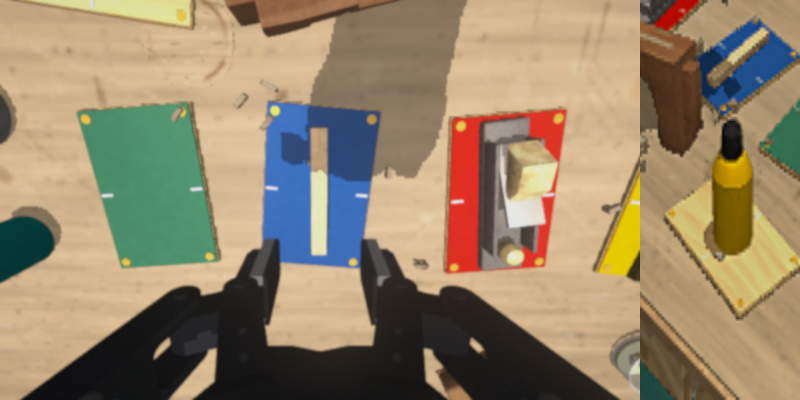

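The bottle stands on the spare board (inset). The strip spans (309–327, 127–256) in w5, centre (318,191), which casts to (0.610, -0.101).

Request:
send_rows(plan="-0.013 -0.001 0.04 0 0 0 0.04;-0.013 -0.001 0.08 0 0 0 0.04;-0.013 -0.001 0.115 0 0 0 0.04;-0.013 -0.001 0.14 0 0 0 0.04;-0.013 -0.001 0.155 0 0 0 0.04;-0.013 -0.001 0.16 0 0 0 0.04;-0.013 -0.001 0.16 0 0 0 0.04;-0.013 -0.001 0.16 0 0 0 0.04")

```text
clock: 8.75
position: [0.6113, -0.1013, 0.0138]
tool_rot: [-3.141, 0.001, 3.141]
force: [1.0, -0.2, 0.7]
grip_width: 0.0399
finger_force: 0.0
```

Request:
send_rows(plan="0 0 0 0 0 0 0.008;0 0 0 0 0 0 0.008;0 0 0 0 0 0 0.008;0 0 0 0 0 0 0.008;0 0 0 0 0 0 0.008;0 0 0 0 0 0 0.008;0 0 0 0 0 0 0.008", grip_force=40)

```text
clock: 9.33
position: [0.6117, -0.1008, 0.0141]
tool_rot: [-3.141, 0.002, -3.141]
force: [-2.1, 0.0, 10.9]
grip_width: 0.0143
finger_force: 39.1
```

Request:
send_rows(plan="0 0 -0.03 0 0 0 0.008;0 0 -0.06 0 0 0 0.008;0 -0.04 -0.06 0 0 -2 0.008;0 -0.08 -0.06 0 0 -4.4 0.008;0 -0.12 -0.06 0 0 -4.4 0.008;0 -0.15 -0.06 0 0 -4.4 0.008;0 -0.17 -0.06 0 0 -4.4 0.008;0 -0.17 -0.06 0 0 -4.4 0.008;0 -0.17 -0.06 0 0 -4.4 0.008")

```text
clock: 10.08
position: [0.6107, -0.2719, 0.0732]
tool_rot: [-3.141, 0.001, -3.067]
force: [-0.5, 0.6, -0.9]
grip_width: 0.0144
finger_force: 39.7
```

```bash
python3 -c "
from m import *
f,c,s=shot('w6');print(s['position'],s['tool_rot'],s['force'],s['grip_width'])
x,y=proj(c,[.612,-.271,.008]).astype(int);meas('w6','green',(max(x-130,0),max(0,y-150),x+130,y+90),.008)
cv2.imwrite('pics/v6.png',f['color'][:,:,::-1])
"
```

```text
[ 0.61074574 -0.27191007  0.07316546] [-3.14101323e+00  6.77284043e-04 -3.06653741e+00] [-0.49367431  0.60016828 -0.87701338] 0.014407521505777267
w6 green [ 0.6025 -0.2725] (105, 144) 4.4
```

View pics/v6.png

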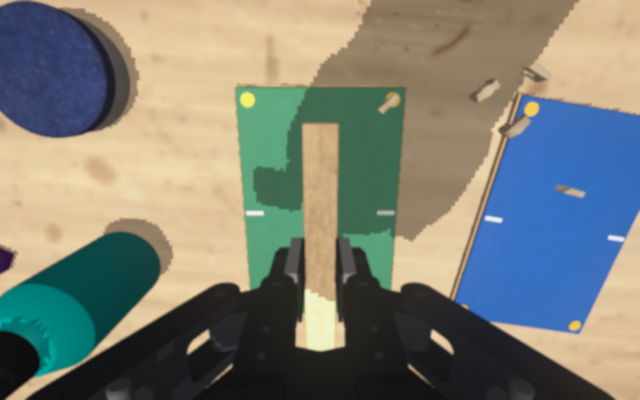

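The strip is held centred over the green board: strip columns 303–338, board 240–403 near the top, parallel. Lowering.

Request:
send_rows(plan="-0.001 0.001 0.03 0 0 0 0.008;-0.001 0.001 0.05 0 0 0 0.008;-0.001 0.001 0.057 0 0 0 0.008;-0.001 0.001 0.059 0 0 0 0.008;-0.001 0.001 0.059 0 0 0 0.008;-0.001 0.001 0.059 0 0 0 0.04;-0.001 0.001 0.059 0 0 0 0.04;-0.001 0.001 0.057 0 0 0 0.04;-0.001 0.001 0.057 0 0 0 0.04;-0.001 0.001 0.057 0 0 0 0.04")

```text
clock: 10.97
position: [0.6121, -0.2696, 0.0161]
tool_rot: [-3.141, 0.001, -3.064]
force: [-0.5, -0.2, -0.3]
grip_width: 0.0401
finger_force: 0.0
```

Request:
send_rows(plan="0 0 -0.04 0 0 0 0.04;0 0 -0.08 0 0 0 0.06;0 0.04 -0.12 0 0 0 0.07;0 0.08 -0.16 0 0 0 0.07;0 0.12 -0.19 0 0 0 0.07;0 0.16 -0.19 0 0 0 0.07;0 0.2 -0.19 0 0 0 0.07;0 0.24 -0.19 0 0 0 0.07;0 0.28 -0.19 0 0 0 0.07;0 0.32 -0.19 0 0 0 0.07")

```text
clock: 11.8
position: [0.5887, 0.0277, 0.206]
tool_rot: [3.142, 0.001, -3.065]
force: [1.8, -1.1, 0.6]
grip_width: 0.0699
finger_force: 0.0
```

Request:
send_rows(plan="0 0.03 0 0 0 0 0.07;0 0.03 0 0 0 0 0.07;0 0.03 0 0 0 0 0.07;0 0.03 0 0 0 0 0.07")

```text
clock: 12.13
position: [0.5868, 0.0553, 0.2054]
tool_rot: [-3.141, 0.0, -3.065]
force: [-0.0, -0.1, -0.2]
grip_width: 0.0699
finger_force: 0.0
```

```bash
python3 -c "
from m import *
f,c,s=shot('w7');print(s['position'],s['tool_rot'],s['clock'])
x,y=proj(c,[.612,-.271,.02]).astype(int);print(x,y)
meas('w7','strip',(max(x-20,0),max(0,y-70),x+40,y+70),.020);meas('w7','green',(max(x-80,0),max(0,y-100),x+80,y+100),.008)
x,y=proj(c,[.6185,.087,.008]).astype(int);print(x,y)
meas('w7','red',(x-100,y-130,x+100,y+130),.008)
cv2.imwrite('pics/v7.png',cv2.resize(f['color'][max(0,y-110):y+110,x-75:x+75,::-1],None,fx=2.7,fy=2.7))
print(x-75,y-110)
"
```

```text
[0.5867998  0.05525095 0.2054466 ] [-3.14108817e+00  1.73562670e-04 -3.06465418e+00] 12.1333
13 172
w7 strip [ 0.6128 -0.2667] (17, 128) 4.6
w7 green [ 0.6117 -0.2669] (101, 164) 4.2
345 199
w7 red [0.6183 0.0864] (106, 165) 4.4
270 89
```

View pics/v7.png

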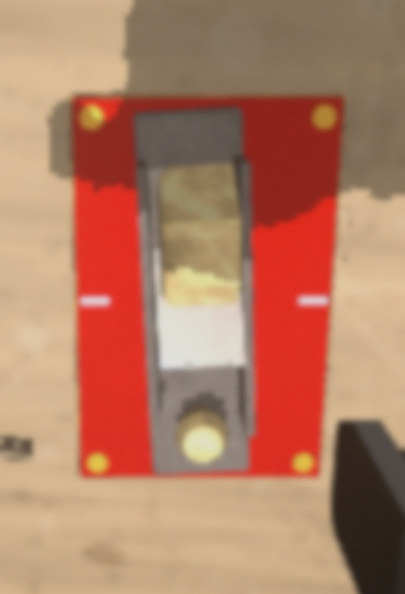

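The strip sits centred on green. In the crop, the plane's ends are at rows 112 and 470 (corners (134,115),(243,108),(155,472),(248,468)), and the cheek tops run about (139,163)–(157,435) and (252,160)–(255,435).

```bash
python3 -c "
from m import *
f,c,s=load('w7')
o=np.array([270,89])
for z,P in((.041,[(139,163),(252,160),(255,435),(157,435)]),(.014,[(134,115),(243,108),(248,468),(155,472)])):
    W=cast(c,np.array(P)/2.7+o-.3,z)[:,:2];print(z,W.round(4).tolist(),W.mean(0).round(4))
    m0=(W[0]+W[1])/2;m1=(W[2]+W[3])/2;d=m1-m0;print('len',np.linalg.norm(d),'w',np.linalg.norm(W[0]-W[1]),np.linalg.norm(W[2]-W[3]),'ang',np.degrees(np.arctan2(d[1],d[0])))
"
```

```text
0.041 [[0.559, 0.0544], [0.5547, 0.0951], [0.6635, 0.1091], [0.6665, 0.0701]] [0.6109 0.0822]
len 0.10920627538611256 w 0.0408863779314477 0.03910647525327406 ang 7.802715425426357
0.014 [[0.5445, 0.0515], [0.5386, 0.0933], [0.6928, 0.1131], [0.6979, 0.0725]] [0.6184 0.0826]
len 0.15515378897943768 w 0.04223919107807509 0.040920678933405036 ang 7.577976626285936
```

Request:
send_rows(plan="-0.032 0.025 0.04 0 0 -3.2 0.07;-0.032 0.025 0.08 0 0 -3.2 0.07;-0.032 0.025 0.12 0 0 -3.2 0.07;-0.032 0.025 0.15 0 0 -3.2 0.07;-0.032 0.025 0.175 0 0 -3.2 0.07;-0.032 0.025 0.188 0 0 -3.2 0.07;-0.032 0.025 0.193 0 0 -3.2 0.07;-0.032 0.025 0.193 0 0 -3.2 0.07;-0.032 0.025 0.193 0 0 -3.2 0.07")

```text
clock: 12.93
position: [0.6177, 0.0828, 0.0138]
tool_rot: [-3.142, 0.002, -3.009]
force: [0.9, 0.7, 0.1]
grip_width: 0.0701
finger_force: 0.0
```

Request:
send_rows(plan="0 0 0 0 0 0 0.03;0 0 0 0 0 0 0.03;0 0 0 0 0 0 0.03;0 0 0 0 0 0 0.03;0 0 0 0 0 0 0.03;0 0 0 0 0 0 0.03;0 0 0 0 0 0 0.03", grip_force=80)

```text
clock: 13.52
position: [0.6177, 0.083, 0.0141]
tool_rot: [-3.141, 0.002, -3.009]
force: [-3.6, -2.4, 15.8]
grip_width: 0.0408
finger_force: 81.6
```

Request:
send_rows(plan="0 0 -0.02 0 0 0 0.03;0 0 -0.05 0 0 0 0.03;0.003 -0.02 -0.06 0 0 2 0.03;0.009 -0.055 -0.06 0 0 6 0.03;0.015 -0.09 -0.06 0 0 10 0.03;0.021 -0.125 -0.06 0 0 12.2 0.03;0.026 -0.16 -0.06 0 0 12.2 0.03;0.03 -0.184 -0.06 0 0 12.2 0.03;0.03 -0.184 -0.06 0 0 12.2 0.03;0.03 -0.184 -0.06 0 0 12.2 0.03")

```text
clock: 14.35
position: [0.611, -0.1049, 0.0726]
tool_rot: [-3.141, -0.0, 3.059]
force: [-0.2, 0.6, -6.5]
grip_width: 0.0408
finger_force: 83.9
```

```bash
python3 -c "
from m import *
f,c,s=shot('w8');g,_,_=shot('s8','side');print(s['position'],s['tool_rot'],s['force'],s['grip_width'])
cv2.imwrite('pics/v8.png',np.hstack([cv2.resize(f['color'][:,:,::-1],(480,300)),cv2.resize(g['color'][150:260,230:340,::-1],(300,300))]))
"
```

```text
[ 0.61099318 -0.10489045  0.07258482] [-3.14122017e+00 -8.03087456e-07  3.05886272e+00] [-0.23485739  0.58337184 -6.53126784] 0.04079586133203634
```

View pics/v8.png

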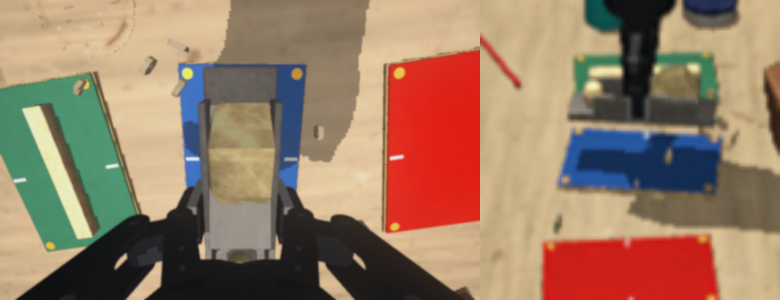

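The plane hangs level and parallel over blue. Lowering.

Request:
send_rows(plan="-0.001 0.002 0.025 0 0 0 0.03;-0.001 0.002 0.045 0 0 0 0.03;-0.001 0.002 0.054 0 0 0 0.03;-0.001 0.002 0.058 0 0 0 0.03;-0.001 0.002 0.059 0 0 0 0.03;-0.001 0.002 0.059 0 0 0 0.03")

```text
clock: 14.95
position: [0.6125, -0.1, 0.0142]
tool_rot: [3.141, -0.0, 3.063]
force: [-1.5, -0.4, -4.8]
grip_width: 0.0407
finger_force: 84.1
```

Request:
send_rows(plan="0 0 -0.001 0 0 0 0.07;0 0 -0.001 0 0 0 0.07;0 0 -0.001 0 0 0 0.07;0 0 -0.001 0 0 0 0.07;0 0 -0.04 0 0 0 0.07;0 0 -0.08 0 0 0 0.07;0 0 -0.12 0 0 0 0.07;0 0.03 -0.16 0 0 0 0.07;0 0.07 -0.18 0 0 0 0.07;0.0 0.11 -0.19 0 0 0 0.07")

```text
clock: 15.78
position: [0.6216, -0.0014, 0.204]
tool_rot: [3.142, 0.004, 3.058]
force: [0.4, 0.6, -1.0]
grip_width: 0.07
finger_force: 0.0
```

Request:
send_rows(plan="-0.02 0.25 0 0 0 -11 0.05;-0.02 0.25 0 0 0 -11 0.05;-0.02 0.25 0 0 0 -11 0.05;-0.02 0.25 0 0 0 -11 0.05;-0.02 0.25 0 0 0 -11 0.05;-0.02 0.25 0 0 0 -11 0.05;-0.02 0.25 0 0 0 -11 0.05;-0.02 0.25 0 0 0 -11 0.05;-0.02 0.25 0 0 0 -11 0.05;-0.02 0.25 0 0 0 -11 0.05")

```text
clock: 16.62
position: [0.6607, 0.2452, 0.2005]
tool_rot: [-3.141, 0.0, -3.031]
force: [0.5, -0.5, -0.3]
grip_width: 0.05
finger_force: 0.0
```

```bash
python3 -c "
from m import *
f,c,s=shot('w9');print(s['position'],s['tool_rot'],s['clock'])
x,y=proj(c,[.6285,.2705,.008]).astype(int);meas('w9','yellow',(x-110,max(0,y-130),x+110,y+120),.008)
for v in(60,80,100):
  col['blank']=((0,0,0),(180,255,v)); r=meas('w9','blank',(x-60,max(0,y-105),x+60,y+100),.018)
x,y=proj(c,[.6185,.087,.008]).astype(int);meas('w9','red',(max(0,x-110),max(0,y-130),x+110,y+130),.008)
cv2.imwrite('pics/v9.png',f['color'][:,:,::-1])
"
```

```text
[0.66073392 0.24522479 0.20054635] [-3.14095392e+00  1.68123720e-04 -3.03104238e+00] 16.6167
w9 yellow [0.6294 0.2703] (108, 168) -6.9
w9 blank [0.6116 0.2719] (27, 111) -11.6
w9 blank [0.6334 0.2676] (28, 156) -11.5
w9 blank [0.6336 0.2675] (29, 157) -11.4
w9 red [0.6191 0.0878] (107, 166) 4.6
```

View pics/v9.png

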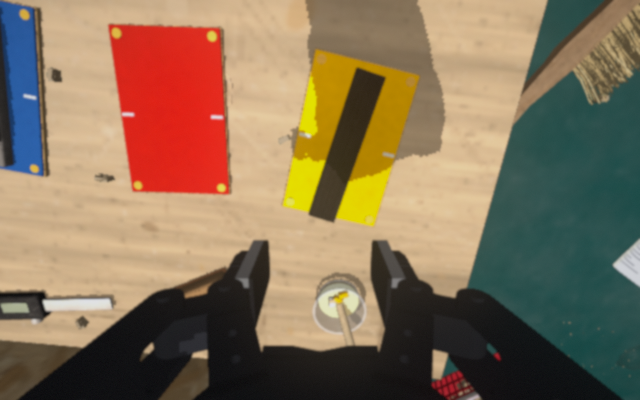

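Blank centre measures (0.6335, 0.2675) at -11.4°; its size of 28×156 mm agrees with the text. Grasping.

Request:
send_rows(plan="0.025 0.025 0.03 0 0 7 0.05;0.025 0.025 0.07 0 0 14 0.05;0.025 0.025 0.11 0 0 17.7 0.05;0.025 0.025 0.145 0 0 17.7 0.05;0.025 0.025 0.17 0 0 17.7 0.05;0.025 0.025 0.184 0 0 17.7 0.05;0.025 0.025 0.189 0 0 17.7 0.05;0.025 0.025 0.19 0 0 17.7 0.05;0.025 0.025 0.19 0 0 17.7 0.05", grip_force=50)

```text
clock: 17.42
position: [0.6338, 0.2686, 0.0118]
tool_rot: [3.141, 0.001, 2.944]
force: [0.0, -0.1, 0.6]
grip_width: 0.0502
finger_force: 0.0
```

Request:
send_rows(plan="0 0 0 0 0 0 0.02;0 0 0 0 0 0 0.02;0 0 0 0 0 0 0.02;0 0 0 0 0 0 0.02;0 0 0 0 0 0 0.02;0 0 0 0 0 0 0.02")

```text
clock: 17.92
position: [0.6338, 0.269, 0.0124]
tool_rot: [3.14, 0.002, 2.945]
force: [-2.8, -1.0, 10.1]
grip_width: 0.0281
finger_force: 49.0
```

Request:
send_rows(plan="0 0 -0.03 0 0 0 0.02;0 0 -0.06 0 0 0 0.02;-0.003 -0.03 -0.06 0 0 -4 0.02;-0.007 -0.065 -0.06 0 0 -10 0.02;-0.012 -0.1 -0.06 0 0 -16 0.02;-0.016 -0.135 -0.06 0 0 -16 0.02;-0.019 -0.165 -0.06 0 0 -16 0.02;-0.021 -0.182 -0.06 0 0 -16 0.02;-0.021 -0.182 -0.06 0 0 -16 0.02;-0.021 -0.182 -0.06 0 0 -16 0.02")

```text
clock: 18.75
position: [0.6184, 0.0851, 0.0714]
tool_rot: [3.142, 0.001, -3.061]
force: [0.5, 0.6, -0.1]
grip_width: 0.0281
finger_force: 50.1
```

```bash
python3 -c "
from m import *
f,c,s=shot('w10');print(s['position'],s['tool_rot'],s['force'],s['grip_width'])
cv2.imwrite('pics/v10.png',cv2.resize(f['color'][:,:,::-1],(480,300)))
"
```

```text
[0.61839488 0.08514    0.07143125] [ 3.14156371e+00  1.47717895e-03 -3.06111780e+00] [ 0.48131093  0.59811764 -0.13956605] 0.02807469149860782
```

View pics/v10.png

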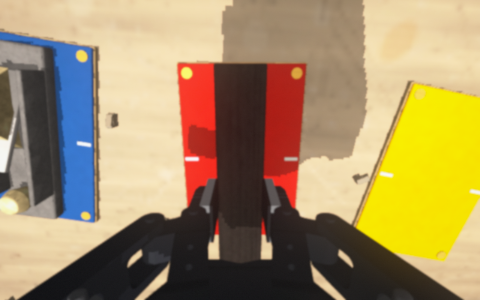

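The blank is held centred and parallel over red. Lowering and releasing.

Request:
send_rows(plan="0 0.001 0.025 0 0 0 0.02;0 0.001 0.045 0 0 0 0.02;0 0.001 0.055 0 0 0 0.02;0 0.001 0.058 0 0 0 0.02;0 0.001 0.059 0 0 0 0.02;0 0.001 0.059 0 0 0 0.05;0 0.001 0.058 0 0 0 0.05;0 0.001 0.058 0 0 0 0.05;0 0.001 0.058 0 0 0 0.05")

```text
clock: 19.55
position: [0.618, 0.0876, 0.0127]
tool_rot: [3.141, 0.001, -3.059]
force: [0.2, 0.4, -0.3]
grip_width: 0.05
finger_force: 0.0
```

Request:
send_rows(plan="0 0 -0.04 0 0 0 0.05;0 0 -0.08 0 0 0 0.06;0 0 -0.12 0 0 0 0.06;0 -0.02 -0.16 0 0 0 0.06;0 -0.05 -0.2 0 0 0 0.06;0 -0.09 -0.23 0 0 0 0.06;0.02 -0.13 -0.23 0 0 0 0.06;0.05 -0.16 -0.23 0 0 0 0.06;0.08 -0.18 -0.23 0 0 0 0.06;0.11 -0.2 -0.23 0 0 0 0.06")

```text
clock: 20.38
position: [0.5276, -0.1197, 0.2426]
tool_rot: [-3.141, 0.001, -3.06]
force: [0.2, -0.9, 0.3]
grip_width: 0.0602
finger_force: 0.0
```

```bash
python3 -c "
from m import *
f,c,s=shot('w11')
cv2.imwrite('pics/v11.png',f['color'][:,:,::-1])
col['blank']=((0,0,0),(180,255,90))
for k,P,z,dx,dy in(('red',[.6187,.0868,.008],.008,90,120),('blank',[.6187,.0868,.018],.018,32,70),('blue',[.612,-.103,.008],.008,80,110),('green',[.612,-.27,.008],.008,80,110),('strip',[.612,-.27,.02],.02,20,90)):
  x,y=proj(c,P).astype(int);meas('w11',k,(max(0,x-dx),max(0,y-dy),x+dx,y+dy),z)
"
```

```text
w11 red [0.6183 0.0852] (107, 165) 4.5
w11 blank [0.6315 0.0917] (87, 193) 11.1
w11 blue [ 0.6114 -0.1034] (104, 164) -5.0
w11 green [ 0.6119 -0.2706] (105, 164) 4.5
w11 strip [ 0.6119 -0.2673] (16, 128) 4.4
```

Request:
send_rows(plan="0.146 -0.159 0 0 0 4.6 0.06;0.146 -0.159 0 0 0 4.6 0.06;0.146 -0.159 0 0 0 4.6 0.06;0.146 -0.159 0 0 0 4.6 0.06;0.146 -0.159 0 0 0 4.6 0.06;0.146 -0.159 0.04 0 0 4.6 0.06;0.146 -0.159 0.06 0 0 4.6 0.06;0.146 -0.159 0.06 0 0 4.6 0.06;0.146 -0.159 0.06 0 0 4.6 0.06")

```text
clock: 21.18
position: [0.3963, -0.288, 0.1824]
tool_rot: [3.141, -0.001, -3.139]
force: [0.1, -0.4, -0.1]
grip_width: 0.0594
finger_force: 0.0
```

```bash
python3 -c "
from m import *
f,c,s=shot('w12b');print(s['position'],s['tool_rot'],s['qpos'][6])
print(proj(c,[.395,-.2905,.132]))
cv2.imwrite('pics/v12.png',np.hstack([cv2.resize(f['color'][:,:,::-1],(400,250)),cv2.resize(cv2.imread('pics/v11.png'),(400,250))]))
"
```

```text
[ 0.3962605  -0.28801753  0.18237729] [ 3.14083570e+00 -1.25276619e-03 -3.13935428e+00] 2.149556176218439
[315.86296269 215.21243142]
```

View pics/v12.png

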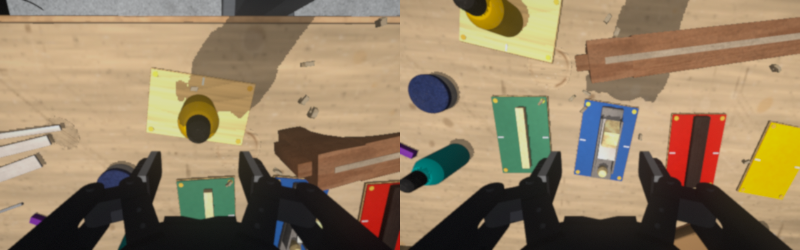

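Left (w12b, scaled 0.625): the bottle stands upright on the spare board with its cap at about (198,127), so about (317,203) full scale, close to the predicted (316,215). Right (w11): strip, plane and blank lie on green, blue and red.

Request:
send_rows(plan="0.004 -0.003 0.03 0 0 0 0.06;0.004 -0.003 0.06 0 0 0 0.06;0.004 -0.003 0.076 0 0 0 0.06;0.004 -0.003 0.076 0 0 0 0.06;0.004 -0.003 0.076 0 0 0 0.02;0.004 -0.003 0.076 0 0 0 0.02;0.004 -0.003 0.076 0 0 0 0.02;0.004 -0.003 0.076 0 0 0 0.02;0.004 -0.003 0.076 0 0 0 0.02;0.004 -0.003 0.076 0 0 0 0.02", grip_force=40)

```text
clock: 22.07
position: [0.3936, -0.2916, 0.1082]
tool_rot: [-3.14, 0.003, -3.139]
force: [0.2, 1.9, 10.4]
grip_width: 0.0257
finger_force: 38.9
```

Request:
send_rows(plan="0 0 -0.01 0 0 0 0.02;0 0 -0.03 0 0 0 0.02;0 0 -0.06 0 0 0 0.02;0 0 -0.1 0 0 0 0.02;0 0 -0.13 0 0 0 0.02;0 0 -0.13 0 0 0 0.02")

```text
clock: 22.57
position: [0.3941, -0.2927, 0.2432]
tool_rot: [-3.137, 0.008, -3.14]
force: [-0.2, -0.3, -0.7]
grip_width: 0.0258
finger_force: 39.9
```

Request:
send_rows(plan="-0.01 0.02 0 0 0 0 0.02;-0.025 0.05 0 0 0 0 0.02;-0.04 0.085 0 0 0 0 0.02;-0.055 0.12 0 0 0 0 0.02;-0.07 0.155 0 0 0 0 0.02;-0.085 0.19 0 0 0 0 0.02;-0.1 0.225 0 0 0 0 0.02;-0.115 0.255 0 0 0 0 0.02;-0.125 0.275 0 0 0 0 0.02;-0.13 0.285 0 0 0 0 0.02")

```text
clock: 23.4
position: [0.5226, -0.0028, 0.2374]
tool_rot: [3.141, 0.001, -3.136]
force: [0.4, 0.6, -2.0]
grip_width: 0.0259
finger_force: 39.9
```

Request:
send_rows(plan="-0.01 0.02 0 0 0 0 0.02;-0.025 0.05 0 0 0 0 0.02;-0.04 0.085 0 0 0 0 0.02;-0.055 0.12 0 0 0 0 0.02;-0.07 0.155 0 0 0 0 0.02;-0.085 0.19 0 0 0 0 0.02;-0.1 0.225 0 0 0 0 0.02;-0.105 0.255 0 0 0 0 0.02;-0.105 0.27 0 0 0 0 0.02;-0.105 0.278 0 0 0 0 0.02")

```text
clock: 24.23
position: [0.6256, 0.2742, 0.2366]
tool_rot: [3.141, -0.0, -3.137]
force: [-0.3, -0.2, -2.0]
grip_width: 0.0259
finger_force: 39.9
```

Request:
send_rows(plan="0 0 0.03 0 0 0 0.02;0 0 0.06 0 0 0 0.02;0 0 0.09 0 0 0 0.02;0 0 0.11 0 0 0 0.02;0 0 0.11 0 0 0 0.02;0 0 0.11 0 0 0 0.02")

```text
clock: 24.73
position: [0.6262, 0.2706, 0.1268]
tool_rot: [-3.14, -0.001, -3.141]
force: [0.1, 0.3, -1.3]
grip_width: 0.0257
finger_force: 39.9
```

```bash
python3 - <<'E'
from m import *
f,c,s=shot('w13');print(s['position'],s['tool_rot'],s['force'])
g,cs,_=shot('s13','side');h,cc,_=shot('sc13','scene')
p=s['position'];T=np.array([p[0],p[1],p[2]-.097+.117])
print('cap pred',[proj(k,T).round(1) for k in(cs,cc)],'base/board centre',[proj(k,[.629,.2703,.008]).round(1) for k in(cs,cc)])
# bottle body in side and scene: yellow blob mid-column at body vs expected axis
x,y=proj(cs,[p[0],p[1],p[2]-.06]).astype(int);cv2.imwrite('pics/v13.png',np.hstack([cv2.resize(g['color'][y-60:y+60,x-60:x+60,::-1],(390,390)),cv2.resize(h['color'][100:180,225:305,::-1],(390,390))]))
print(x-60,y-60)
E
```

```text
[0.62615505 0.27060159 0.12678451] [-3.14038855e+00 -6.61613200e-04 -3.14081642e+00] [ 0.12763065  0.3378416  -1.27898605]
cap pred [array([277.2, 254.4]), array([266.3, 126.4])] base/board centre [array([277.4, 299.3]), array([269.8, 160.5])]
218 221
```

View pics/v13.png

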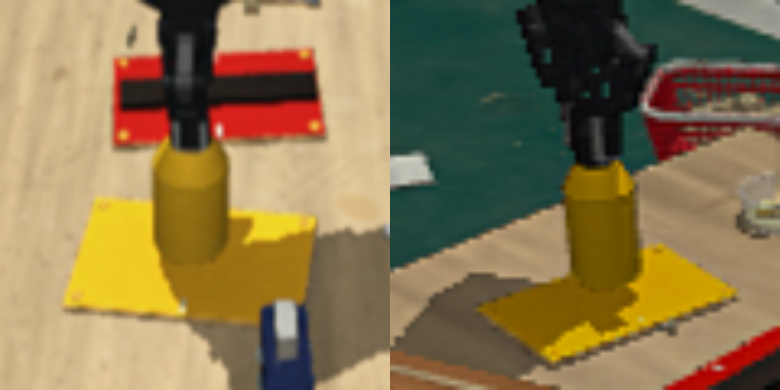

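The bottle hangs upright over the middle of yellow: body centre in the side view at col 277, predicted 277. Lowering.

Request:
send_rows(plan="-0.002 0 0.008 0 0 0 0.02;-0.002 0 0.014 0 0 0 0.02;-0.002 0 0.017 0 0 0 0.02;-0.002 0 0.018 0 0 0 0.02;-0.002 0 0.018 0 0 0 0.02")

```text
clock: 25.3
position: [0.6283, 0.2723, 0.1084]
tool_rot: [3.141, 0.0, -3.139]
force: [-0.9, -0.3, 2.1]
grip_width: 0.0256
finger_force: 40.1
```

Request:
send_rows(plan="0 0 0.001 0 0 0 0.02;0 0 0.001 0 0 0 0.06;0 0 0.001 0 0 0 0.06;0 0 0.001 0 0 0 0.06;0 0 0.001 0 0 0 0.06;0 0 -0.02 0 0 0 0.06;0 0 -0.06 0 0 0 0.06;0 0 -0.1 0 0 0 0.06;0 0 -0.14 0 0 0 0.06;0 0 -0.17 0 0 0 0.06")

```text
clock: 26.13
position: [0.6284, 0.2722, 0.2819]
tool_rot: [3.14, 0.002, -3.14]
force: [-0.2, 0.1, 1.0]
grip_width: 0.0598
finger_force: 0.0
```

Request:
send_rows(plan="0.04 -0.04 0 0 0 0 0.06;0.08 -0.08 0 0 0 0 0.06;0.1 -0.12 0 0 0 0 0.06;0.1 -0.16 0 0 0 0 0.06;0.1 -0.2 0 0 0 0 0.06;0.1 -0.24 0 0 0 0 0.06;0.1 -0.24 0 0 0 0 0.06;0.1 -0.24 0 0 0 0 0.06;0.1 -0.24 0 0 0 0 0.06")

```text
clock: 26.88
position: [0.5286, 0.0307, 0.2785]
tool_rot: [-3.142, 0.0, 3.141]
force: [-0.2, 0.9, 0.2]
grip_width: 0.0601
finger_force: 0.0
```

```bash
python3 - <<'E'
from m import *
f,c,s=shot('w14');print(s['position'],s['clock'])
g,cs,_=shot('s14','side')
col['blank']=((0,0,0),(180,255,90))
for k,P,z,dx,dy in(('red',[.6187,.0868,.008],.008,80,110),('blank',[.6187,.0868,.018],.018,25,85),('blue',[.612,-.103,.008],.008,80,110)):
  x,y=proj(c,P).astype(int);meas('w14',k,(max(0,x-dx),max(0,y-dy),x+dx,y+dy),z)
# bottle top: cap in wrist view & side
x,y=proj(c,[.629,.271,.117]).astype(int);b=blob(f['color'],*col['cap'],(x-30,y-30,x+30,y+30),3);(u,v),r=cv2.minEnclosingCircle(b)
X,Y=proj(cs,[.629,.271,.117]).astype(int);b=blob(g['color'],*col['cap'],(X-12,Y-14,X+12,Y+14));q=cv2.boundingRect(b)
print('bottle',tri(c,(u,v),cs,(q[0]+q[2]/2-.5,q[1]+q[3]/2-.5)),q)
cv2.imwrite('pics/v14.png',np.hstack([cv2.resize(f['color'][:,:,::-1],(480,300)),cv2.resize(g['color'][150:330,220:400,::-1],(300,300))]))
E
```

```text
[0.52857206 0.03072169 0.27854597] 26.8833
w14 red [0.6182 0.0861] (105, 166) 4.4
w14 blank [0.6158 0.0884] (27, 158) 4.8
w14 blue [ 0.6116 -0.1025] (104, 163) -4.9
bottle (array([0.62862685, 0.27097017, 0.10802753]), np.float64(0.001649684733128221)) (271, 261, 11, 14)
```

View pics/v14.png

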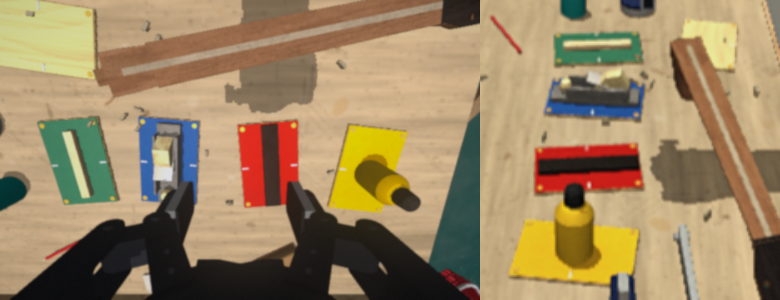

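All four things rest in the middle of their own boards, the measured ones within about 4 mm, and the gripper is clear. Handing in.

```bash
python3 -c "
from workcell import bot
print(bot.job_done())"
```

```text
the job is handed in; nothing more can be done
None
```

I put the bottle, plane, blank and strip back on their own boards, each about 5 mm or less from its board's middle by my measurements. I left the tin alone and handed the job in at about 27 s; no verdict came back.

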